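# Shut the dough roller's gear cover and snap its retaining cap home

### The job

Close up the dough roller: press its hinged gear cover down until it clicks and stays shut by itself, then take the loose flanged cap from the bench and press it straight down onto the stud that stands up through the cover's slot until it clicks. Do not stop at the click: press on until the sprung seat under the cap is fully down, and finish while the gripper is still pressing the cap firmly down there. Leave the other things on the bench where they stand.

Things in the scene. Friction and masses are not known exactly. Their poses are not given: they have to be found in the camera images.
- cover (a joint): angle of the dough roller's aluminium gear cover: 0 shut and flat, grows as it opens upward, at most 1.15; starts at 0.45 to 0.9 rad. Stiff sprung hinge: it stays about where left above 0.35 rad but springs back up from less, unless caught. At 0.09 rad it meets two catches; some 6 to 12 N near the front edge pushes it past them, it snaps to 0 and they hold it.
- cover_hinge (a point): middle of the hinge line at the cover's far edge, 80 mm above the bench. Turns with the cover: y along the hinge, -x from the hinge to the front edge (level when shut), z square to the cover. The cover is 6 mm thick (upper face 3 mm above this point when shut), 200 mm wide, 140 mm long; a 50 mm wide slot for the stud runs from 68 mm off the hinge to the front edge.
- cover_pad (a point): a good place to press: on the cover's upper face, middle of the 75 mm wide tongue on the +y side of the slot, 110 mm from the hinge, 62.5 mm from the cover's middle line (the other tongue is its mirror image). Axes as cover_hinge.
- machine: the dough roller: white drive case 160 x 200 mm, 76 mm high, in front (83 mm to the upper face of the shut cover); behind the hinge two steel rollers between white cheeks, 130 mm high. Origin on the bench under the middle of the case, x from front to back, z up; the stud is at x = -35 mm, the hinge line at +65 mm, both at y = 0.
- stud_top (a point): tip of the fixed upright steel stud, on its axis, 110 mm above the bench, 27 mm above the shut cover, 100 mm in front of the hinge line; axes as machine. 21 mm thick, nose tapering to 12 mm, three spring balls 12 mm below the tip (29 mm over them). The cap meets the balls with its centre 13 to 14 mm above this tip; the lip goes over them at 6 to 12 N, then the force drops.
- seat (a joint): how far the sprung washer round the stud's foot (39 mm across, its top 20 mm below the stud's tip at rest) is pressed down, in m: 0 at rest, 0.005 fully down on a hard stop; 3 N to start, 8 N at the stop. When the cap has clicked on, its centre is level with the stud's tip and its flange meets the washer; with the washer fully down it is 4 mm below the tip.
- cap_mid (a point): centre of the loose black plastic snap cap, 40 to 85 g, 42 mm high, standing open end down (this point 21 mm above its underside), z up: a ribbed cylinder 38 mm across, closed on top, with a flange 52 mm across and 6 mm thick round its lower end. Any turn about z fits. Opening 24 mm with a lip 4 mm high; space above it 31 mm wide, 34 mm deep from below.
- cutter: bystander: steel ring cutter, an open tube 54 mm across and 45 mm high; origin at the centre of its underside
- stamp: bystander: black biscuit stamp, a 54 mm disc foot with a narrow knobbed handle, 58 mm high; origin at the centre of its underside
- spice: bystander: spice jar, 48 mm across and 75 mm high; origin at the centre of its underside
- egg_cup: bystander: small white ceramic cup, 44 mm across and 50 mm high; origin at the centre of its underside
- tin: bystander: small round tin, 44 mm across and 40 mm high; origin at the centre of its underside
Things that resemble listed ones, but are neither listed nor needed, are in the scene too. Leave any brown or red look-alike of the part that bears cap_mid alone.

How it is judged (in metres and radians):
On the way, in this order (a step that is already met when the one before it is completed fails the run):
1. the gear cover is shut (under 0.03 rad) and stays shut with the gripper off it (value of joint cover below 0.03 rad and contact force between the arm and machine below 0.5 N), for 0.3 s.
2. the cap has clicked onto the stud: upright, on its axis within 3 mm, its centre no more than 2 mm above the stud's tip (horizontal distance between cap_mid and stud_top below 0.003 m and angle between cap_mid's own z axis and vertical below 0.1 rad and z of cap_mid in the frame of stud_top below 0.002 m), for 0.2 s.
At the end, for the whole second after the job is handed in: Still pressing through the last second: cap upright (0.1 rad) on the stud's axis (3 mm), sprung seat held down by over 3.5 of its 5 mm, the cap's centre over 1.5 mm below the stud's tip, fingers bearing on the cap with over 2 N, cover shut (under 0.03 rad) (horizontal distance between cap_mid and stud_top below 0.003 m and angle between cap_mid's own z axis and vertical below 0.1 rad and value of joint cover below 0.03 rad and value of joint seat above 0.0035 m and z of cap_mid in the frame of stud_top below -0.0015 m and contact force between the fingers and cap above 2 N); the arm keeps its last pose, push and grip.
It fails at once if a bystander is shifted by more than 40 mm (distance of any of cutter, stamp, spice, egg_cup, tin from where it was at the start of the episode above 0.04 m).
It also fails if it takes over 64 s, if anything falls off the work surface, if the arm or the gripper's body presses on something with over 40 N, if the wrist force passes 120 N, or if a joint passes its speed limit or range.

### The arm

A 6-joint arm with a two-finger parallel gripper is mounted at the origin on the work surface. World frame = base frame: x ahead of the robot, y to its left, z up, the work surface at z = 0. Lengths are in m, angles in degrees, forces in N, time in s.
With the tool pointing down it reaches from about 0.4 to 0.825 m from the base axis. Payload 7 kg.
Tool frame: the origin (TCP) lies at the very end of the fingers, on their centre line; the grasp point (between the pads) lies 19 mm behind it; x points along the fingers, z is the direction in which the jaws open and shut, and the axes are right-handed (so a half turn about x gives the same grasp; the last joint's range is limited). The gripper opens to 88 mm and grips with 3 to 60 N. Pads are 19 mm wide; open, the fingers measure 130 mm over their backs; the gripper's body (78 mm by 193 mm) begins 47 mm behind the grasp point.
Start: joints at [-47.607, 20.546, 0.682, 0, -70.136, -16.507], TCP at [0.295, -0.607, 0.227] pointing down, gripper open.
Joint ranges: [-176.03, 176.03], [-82.01, 121.73], [-58.28, 71.71], [-173.87, 95.51], [-174.79, -0.11], [-173.66, 173.66]. Speed limits (degrees/s): [136.94, 136.94, 172.46, 180, 180, 180].

### API

Orientations are given as [roll, pitch, yaw] about the fixed x, y, z axes, in that order (R = Rz(yaw) Ry(pitch) Rx(roll)).
In Python, from plant import sensors, cams, workorder gives the robot as it stands. The module is installed in compiled form; this text tells all that it offers.
- The arm moves only by the shell command python3 -m handwheel 'ROWS' [OPENING] [FORCE]. ROWS is JSON, one flat list of numbers, 4 for each row, row after row: the shift along the tool's x, y, z in cm, then the turn about the tool's x in degrees. A call has exactly 10 rows; each row is the pose to reach, as a shift and turn from the pose commanded when the call began, along the tool's axes at that moment; what a row does not reach only later rows make up. A row lasts 1/8 s, in which the tool goes at most 62.5 mm and 10.7 degrees, less where a joint would pass 70% of its speed; a pose out of reach is approached as far as the arm can. A call with a gripper value outside its range is refused whole. OPENING is the finger opening in cm, from 0 to 8.76, set as the call begins (- or left out, the last holds). The fingers move at their own pace and stop on an object; FORCE is the grip in N (left out, the last holds). Time passes only in rows, so rows that repeat a pose let the fingers close, or fill a call up. It gives the time, the measured TCP pose, the force and the opening at its end, in the units of the state.
- sensors.get_state(): the state, without advancing time (a new reading comes with each control period).
- cams.capture(name): name is "scene" or "top" or "wrist"; returns a dict with "image" (384x512x3 uint8, red, green, blue), "fov_y" (degrees; the focal length in pixels is half the picture's height over the tangent of half this angle, whatever the lens; pixels are square), "cx", "cy" (the principal point, pixels), "xyz" and "rotation" of the camera in the world. Camera axes: x right, y down, z forward; pixel columns grow to the right and rows downward; lengths in m; the calibration is good to about 2 mm. A picture is of the moment at which its call begins. There is no depth.
- workorder.close_job(): hands the job in, once; it reports no verdict.
The state is a dict: "time_s": time; "joints": joint angles; "qd": joint speeds; "joint_torque": joint torques, N m; "tcp_pos": TCP position; "eef_rot": TCP orientation; "contact_force": force on the tool from outside, world axes, zero at the start; "moment": the same for the moment, N m; "gripper_width": finger opening in m.
Only numpy, scipy, OpenCV 4.12 (cv2) and the standard library are available. Lean on these libraries where they do the work, as an engineer would, in place of code of your own. Each camera call takes 0.05 s, during which the arm holds its last target.

## Working session

There is one attempt and no reset: what is moved stays moved. The work goes in short steps, Python scripts to look and compute and a shell command to move; the robot and the scene stay as the last step left them, time stands still between calls to the robot, and variables do not carry over. Pictures are saved under pics/ and viewed, and the job is handed in when it is done.

```bash
mkdir -p pics
cat > h.py <<'E'
import numpy as np, cv2, json
from plant import sensors, cams, workorder
def snap(n,f):
    c=cams.capture(n); cv2.imwrite(f'pics/{f}.png',cv2.cvtColor(c['image'],cv2.COLOR_RGB2BGR))
    np.savez(f'pics/{f}.npz',**{k:np.array(v) for k,v in c.items()}); return c
def load(f): return dict(np.load(f'pics/{f}.npz'))
def foc(c): return c['image'].shape[0]/2/np.tan(np.radians(float(c['fov_y']))/2)
def Rm(c):
    r=np.array(c['rotation']); 
    return r
def ray(c,u,v):
    f=foc(c); d=np.array([(u-c['cx'])/f,(v-c['cy'])/f,1.]); return np.array(c['xyz']),Rm(c)@d
def atz(c,u,v,z):
    o,d=ray(c,u,v); return o+d*(z-o[2])/d[2]
def proj(c,p):
    q=Rm(c).T@(np.array(p)-c['xyz']); f=foc(c); return f*q[0]/q[2]+c['cx'],f*q[1]/q[2]+c['cy']
def crop(f,u0,v0,u1,v1,s,out):
    im=cv2.imread(f'pics/{f}.png')[v0:v1,u0:u1]; cv2.imwrite(f'pics/{out}.png',cv2.resize(im,None,fx=s,fy=s,interpolation=cv2.INTER_CUBIC))
E
python3 - <<'E'
from h import *
for n in ('scene','top','wrist'):
    c=snap(n,n+'0'); print(n,c['fov_y'],c['cx'],c['cy'],c['xyz'],np.array(c['rotation']).tolist(),[k for k in c])
print(sensors.get_state())
E
```

```text
scene 48.776349696526935 259.49352342848204 194.2441133726787 [ 1.20535112 -0.60405797  0.96703536] [-133.07525488933598, 0.008273334227828014, 48.98369113920996] ['image', 'fov_y', 'cx', 'cy', 'xyz', 'rotation']
top 52.7278670535766 252.56169056323654 188.76587974204605 [ 0.44104925 -0.0037263   1.01632076] [-174.9317692672268, 0.21562832481068803, -91.0963776798995] ['image', 'fov_y', 'cx', 'cy', 'xyz', 'rotation']
wrist 58.06766673147427 257.5486176068574 192.0735942803984 [ 0.21919856 -0.64175472  0.38446865] [162.27880374092902, -0.05708700880109556, 115.86862868853825] ['image', 'fov_y', 'cx', 'cy', 'xyz', 'rotation']
{'time_s': 0.15, 'joints': array([-4.76083833e+01,  2.05819941e+01,  6.47551269e-01, -1.36860741e-02,
       -7.01334703e+01, -1.65069943e+01]), 'qd': array([ 0.0032751 , -0.10724104,  0.12530538,  0.09525016,  0.04517506,
       -0.07981182]), 'joint_torque': array([-3.67371875e-03, -5.83276892e+01,  2.93290651e+01,  7.00128660e+00,
        8.73307348e-03, -1.11539666e-04]), 'tcp_pos': array([ 0.29451059, -0.60698677,  0.22585414]), 'eef_rot': array([  5.779601  ,  89.93087835, 121.65956474]), 'contact_force': array([-0.64140541, -0.35755681, -0.54189874]), 'moment': array([-0.01756098,  0.01095397, -0.01379347]), 'gripper_width': 0.0873695150629035}
```

```bash
python3 - <<'E'
s=open('h.py').read()
s=s.replace("    return r\n","    from scipy.spatial.transform import Rotation as R\n    return R.from_euler('xyz',r,degrees=True).as_matrix()\n")
open('h.py','w').write(s)
E
python3 - <<'E'
from h import *
for n in ('scene0','top0','wrist0'):
    im=cv2.imread(f'pics/{n}.png'); cv2.imwrite(f'pics/{n}b.png',cv2.resize(im,(800,600)))
E
```

```text
(no output)
```

View pics/scene0b.png

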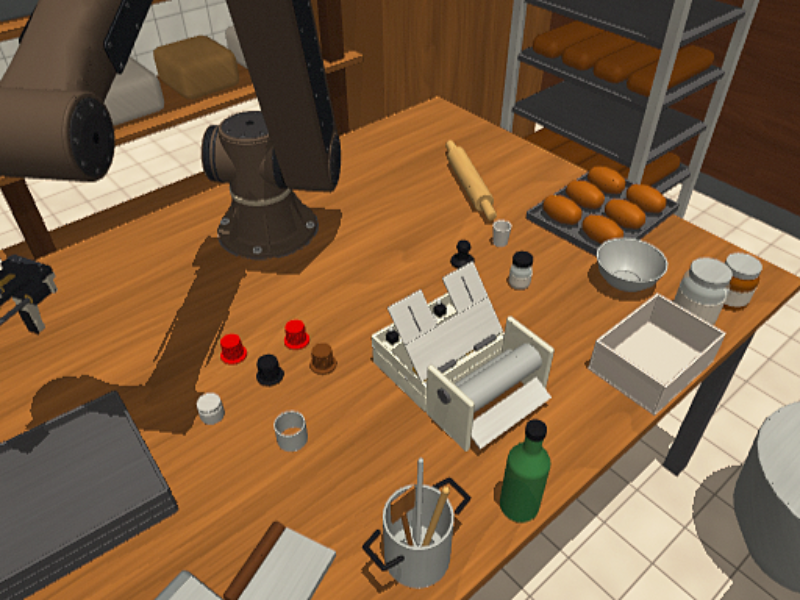

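View pics/top0b.png

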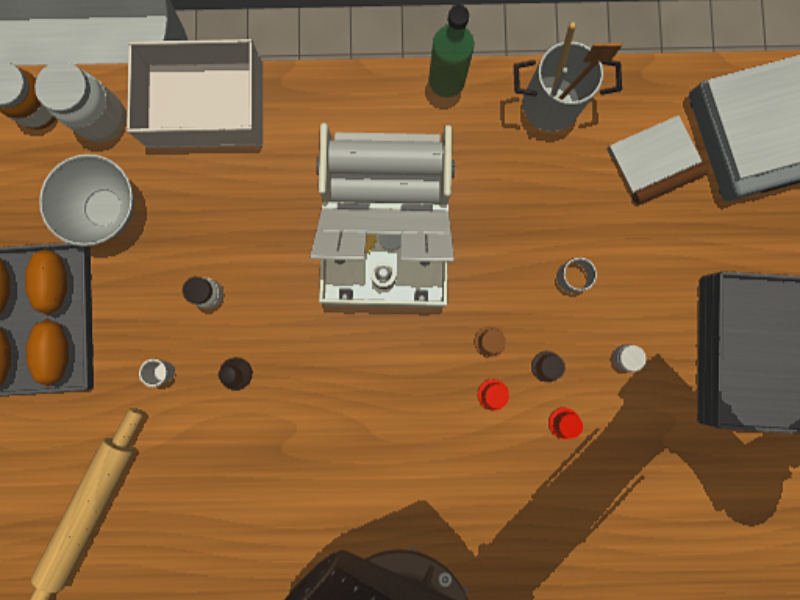

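View pics/wrist0b.png

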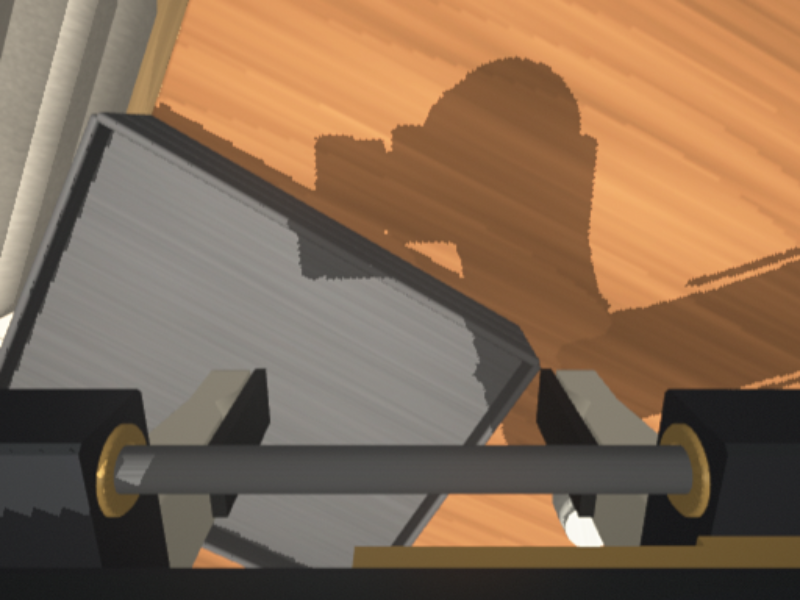

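Run:
```python
from h import *
crop('top0',190,70,440,290,3.2,'ct')
crop('scene0',120,150,370,310,3.2,'cs')
```

```text
(no output)
```

View pics/ct.png

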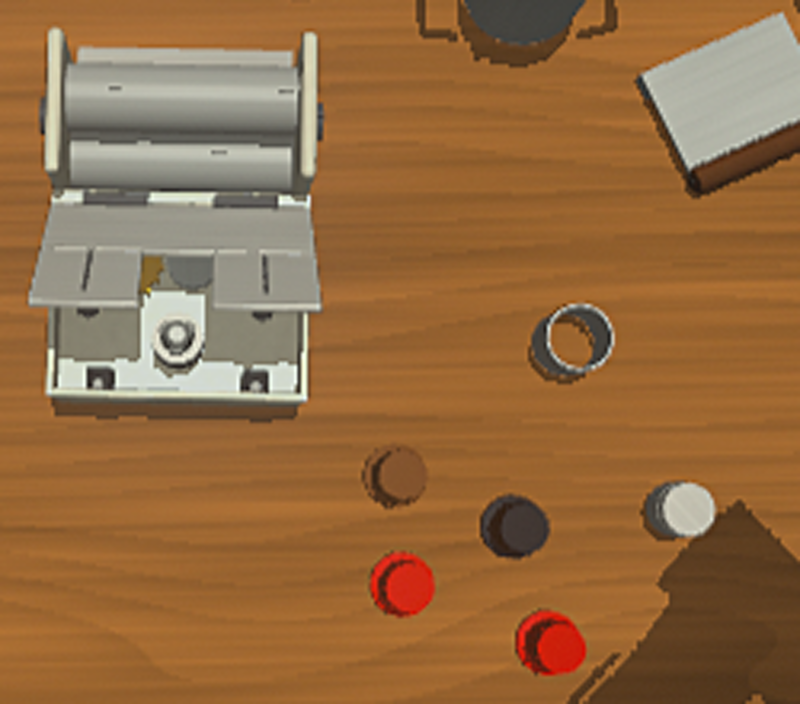

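View pics/cs.png

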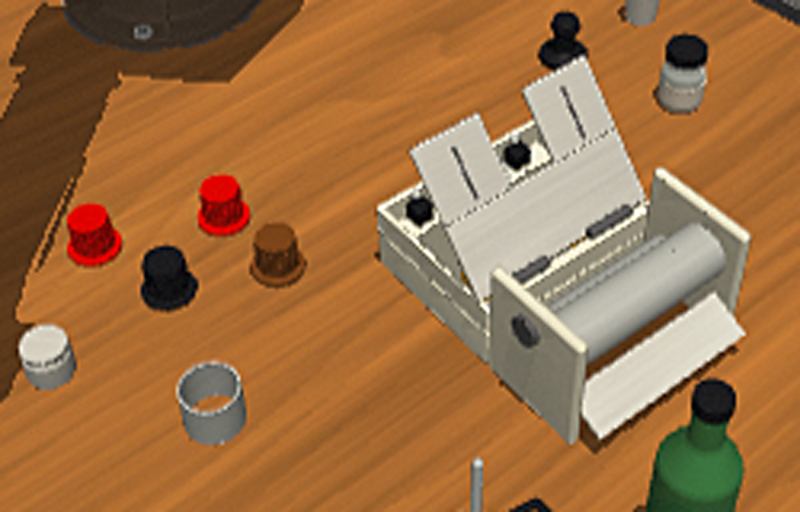

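Run:
```python
from h import *
t=load('top0'); s=load('scene0')
T=lambda x,y,z: atz(t,190+x/3.2,70+y/3.2,z).round(4)
S=lambda x,y,z: atz(s,120+x/3.2,150+y/3.2,z).round(4)
print('stud',T(178,333,.11)); print('frontL',T(48,398,.076),'frontR',T(306,400,.076))
print('hinge line L',T(52,198,.08),'R',T(312,200,.08))
print('cap top',T(525,526,.042),S(165,252,.042), 'flange', T(514,526,.006),S(168,290,.006))
print('cutter rim',T(581,339,.045),'brown',T(402,474,.042),'red',T(407,584,.042),T(556,643,.042),'tin',T(687,508,.04))
crop('top0',195,125,325,225,6,'ct2')
crop('scene0',140,210,260,270,6,'cs2')
crop('top0',310,190,420,270,7,'ct3')
```

```text
stud [0.5566 0.0138 0.11  ]
frontL [0.513  0.1143 0.076 ] frontR [ 0.5077 -0.0819  0.076 ]
hinge line L [0.6668 0.1094 0.08  ] R [ 0.6613 -0.0903  0.08  ]
cap top [ 0.4083 -0.2529  0.042 ] [ 0.4011 -0.2476  0.042 ] flange [ 0.4073 -0.2532  0.006 ] [ 0.4123 -0.2574  0.006 ]
cutter rim [ 0.5539 -0.3024  0.045 ] brown [ 0.4506 -0.1583  0.042 ] red [ 0.3653 -0.1594  0.042 ] [ 0.318 -0.273  0.042] tin [ 0.4198 -0.3806  0.04  ]
```

View pics/ct2.png

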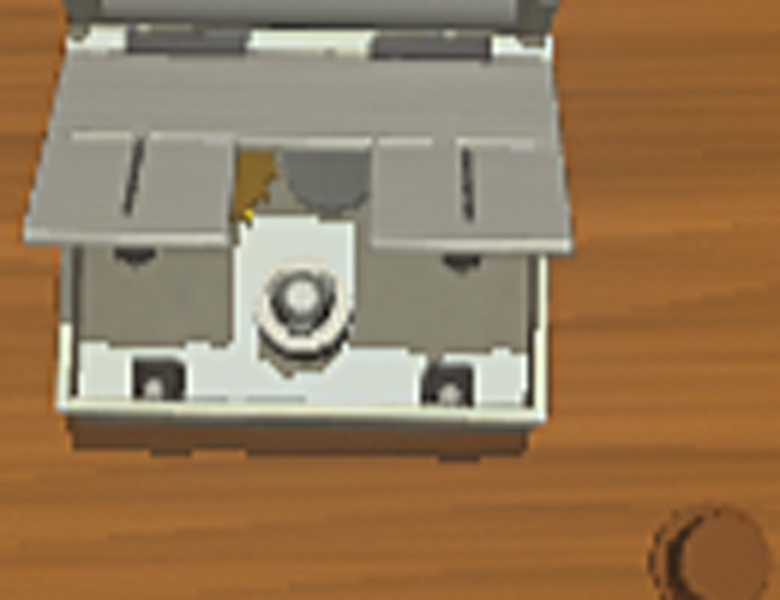

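View pics/ct3.png

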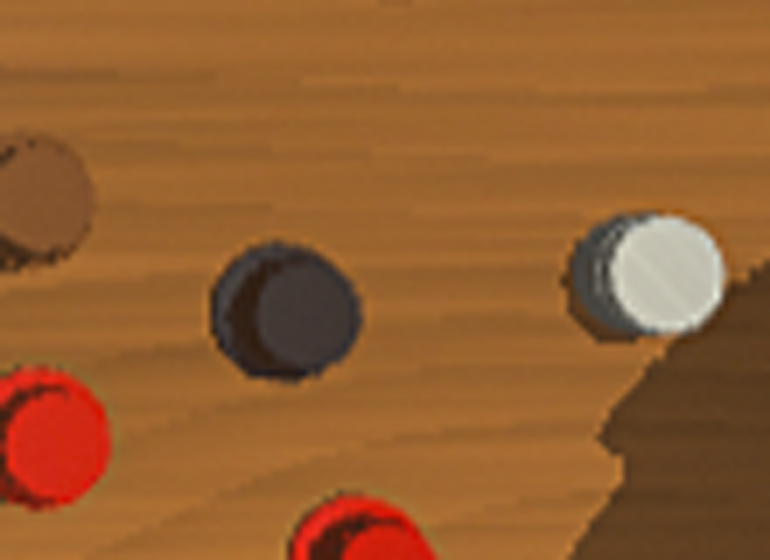

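View pics/cs2.png

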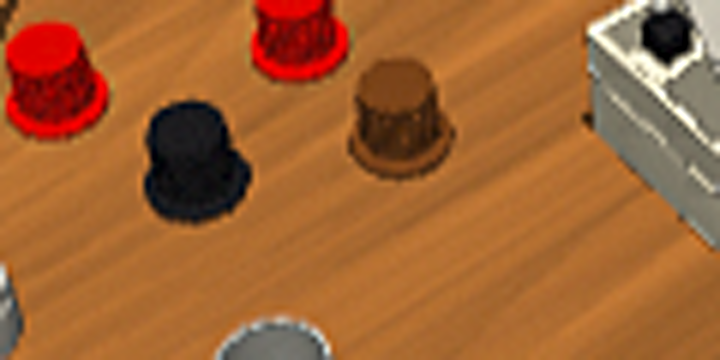

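```bash
cat > fit.py <<'E'
from h import *
from scipy.optimize import least_squares
t=load('top0'); s=load('scene0')
T=lambda x,y:(t,195+x/6,125+y/6)
S=lambda x,y:(s,120+x/3.2,150+y/3.2)
def cov(d,w,h,th): # along -x d, y w, normal h (from hinge pt)
    return np.array([.065-d*np.cos(th)+h*np.sin(th)*1, w, .080+d*np.sin(th)+h*np.cos(th)])
obs=[(T(303,297),lambda th:np.array([-.035,0,.110])),
(T(60,408),lambda th:np.array([-.08,.1,.076])),(T(545,418),lambda th:np.array([-.08,-.1,.076])),
(T(27,238),lambda th:cov(.14,.1,.003,th)),(T(570,246),lambda th:cov(.14,-.1,.003,th)),
(T(233,243),lambda th:cov(.14,.025,.003,th)),(T(373,245),lambda th:cov(.14,-.025,.003,th)),
(S(411,150),lambda th:cov(.14,-.1,.003,th)),(S(580,57),lambda th:cov(.14,.1,.003,th)),
(S(478,116),lambda th:cov(.14,-.025,.003,th)),(S(525,90),lambda th:cov(.14,.025,.003,th)),
(S(378,206),lambda th:np.array([-.08,-.1,.076]))]
def W(p,q): 
    c,s_=np.cos(p[2]),np.sin(p[2]); return np.array([p[0]+c*q[0]-s_*q[1],p[1]+s_*q[0]+c*q[1],q[2]])
def res(p):
    r=[]
    for (c,u,v),f in obs:
        a,b=proj(c,W(p,f(p[3]))); r+=[a-u,b-v]
    return np.array(r)
if __name__=='__main__':
    o=least_squares(res,[.59,.013,-.03,.6],loss='soft_l1'); p=o.x
    print(p,'yaw deg',np.degrees(p[2])); print(res(p).reshape(-1,2).round(1).tolist())
    print('stud',W(p,[-.035,0,.11]),'pad shut',W(p,cov(.11,.0625,.003,0)),'pad now',W(p,cov(.11,.0625,.003,p[3])))
    from scipy.spatial.transform import Rotation as R
    st=sensors.get_state(); M=R.from_euler('xyz',st['eef_rot'],degrees=True).as_matrix(); print(M.round(4))
    print('cap',atz(t,353.86,234.57,.042))
    print('cap flange', atz(t,310+284/7,190+313/7,.006), atz(s,140+197/6,210+175/6,.006), atz(s,140+187/6,210+117/6,.042))
E
python3 fit.py
```

```text
[ 0.59293979  0.01255936 -0.0354951   0.83027832] yaw deg -2.033719513545568
[[0.1, -1.0], [-0.5, -0.0], [0.9, -0.4], [-0.7, 0.1], [1.1, 0.2], [-0.4, -0.2], [-0.7, -0.2], [-0.7, 0.2], [1.0, -0.6], [-0.2, -0.9], [-1.2, -0.3], [-0.7, 0.1]]
stud [0.55796184 0.01380143 0.11      ] pad shut [0.55018611 0.07661694 0.083     ] pad now [0.5881628  0.07526838 0.16321712]
[[-6.000e-04 -8.997e-01 -4.365e-01]
 [ 1.000e-03 -4.365e-01  8.997e-01]
 [-1.000e+00  1.000e-04  1.200e-03]]
cap [ 0.40782333 -0.25234338  0.042     ]
cap flange [ 0.40638662 -0.253011    0.006     ] [ 0.40806004 -0.25352868  0.006     ] [ 0.4028812  -0.25006153  0.042     ]
```

```bash
python3 -m handwheel '[0,-2,1.7,0, 0,-6,5.2,0, 0,-10.5,9.1,0, 0,-15,13,0, 0,-19.5,16.9,0, 0,-24,20.8,0, 0,-28.5,24.7,0, 0,-33,28.6,0, 0,-37.5,32.5,0, 0,-42,36.4,0]' 0 30
cat > d.py <<'E'
# usage: d.py x y z  -> shift in tool axes (cm) from measured pose, for tcp target
import sys
from h import *
from scipy.spatial.transform import Rotation as R
st=sensors.get_state(); M=R.from_euler('xyz',st['eef_rot'],degrees=True).as_matrix()
print('t',st['time_s'],'tcp',st['tcp_pos'].round(4),'F',st['contact_force'].round(1),'w',round(st['gripper_width'],4),'toolz',M[:,2].round(3))
a=[float(v) for v in sys.argv[1:]]
for i in range(0,len(a),3): print(a[i:i+3],'-> cm',(100*M.T@(np.array(a[i:i+3])-st['tcp_pos'])).round(2))
E
python3 d.py .588 .0753 .185 .588 .0753 .163
```

```text
time_s: 1.4
tcp_pos: [0.514, -0.0945, 0.2267]
eef_rot: [-108.3, 90.0, 7.6]
contact_force: [1.5, -0.4, -0.1]
gripper_width: 0.0008
t 1.4 tcp [ 0.514  -0.0945  0.2267] F [ 1.5 -0.4 -0.1] w 0.0008 toolz [-0.437  0.9   -0.   ]
[0.588, 0.0753, 0.185] -> cm [  4.18 -14.07  12.04]
[0.588, 0.0753, 0.163] -> cm [  6.38 -14.07  12.04]
```

```bash
python3 -m handwheel '[0,-3.5,3,0, 0,-7.5,6.4,0, 0,-11,9.4,0, 0,-13.5,11.6,0, 0.5,-14.1,12,0, 2,-14.1,12,0, 3.2,-14.1,12,0, 3.7,-14.1,12,0, 3.7,-14.1,12,0, 3.7,-14.1,12,0]' 
python3 d.py .588 .0753 .163 .5775 .0757 .1455 .565 .076 .123 .556 .0764 .105 .552 .0765 .094 .551 .0766 .083
python3 - <<'E'
from h import *
snap('wrist','w1');snap('scene','s1');crop('scene1' if 0 else 's1',200,120,370,260,4.6,'s1c')
im=cv2.imread('pics/w1.png');cv2.imwrite('pics/w1b.png',cv2.resize(im,(800,600)))
E
```

```text
time_s: 2.65
tcp_pos: [0.5883, 0.0728, 0.1901]
eef_rot: [-104.1, 90.0, 11.7]
contact_force: [-0.1, -0.3, -0.2]
gripper_width: 0.0005
t 2.65 tcp [0.5883 0.0728 0.1901] F [-0.1 -0.3 -0.2] w 0.0005 toolz [-0.436  0.9   -0.   ]
[0.588, 0.0753, 0.163] -> cm [ 2.71 -0.08  0.23]
[0.5775, 0.0757, 0.1455] -> cm [4.46 0.85 0.73]
[0.565, 0.076, 0.123] -> cm [6.71 1.96 1.3 ]
[0.556, 0.0764, 0.105] -> cm [8.5  2.76 1.73]
[0.552, 0.0765, 0.094] -> cm [9.6  3.11 1.91]
[0.551, 0.0766, 0.083] -> cm [10.7   3.2   1.97]
```

View pics/s1c.png

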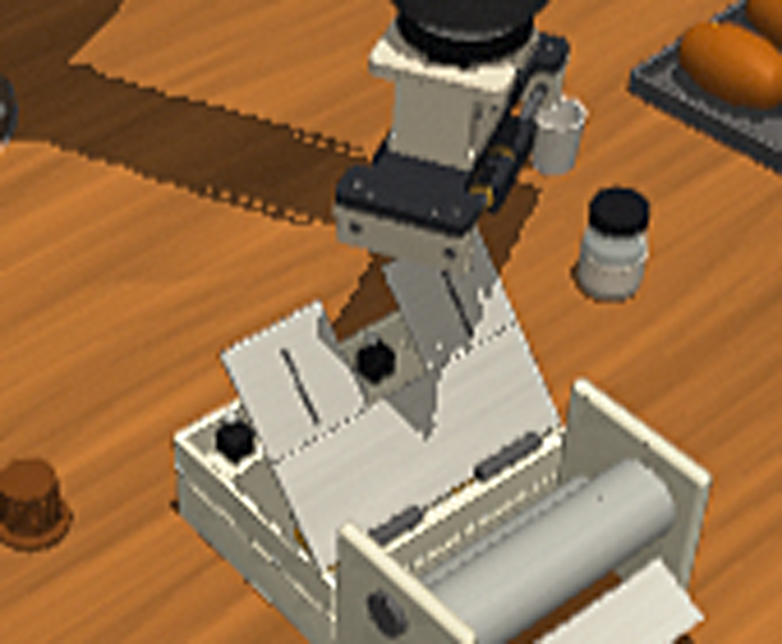

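View pics/w1b.png

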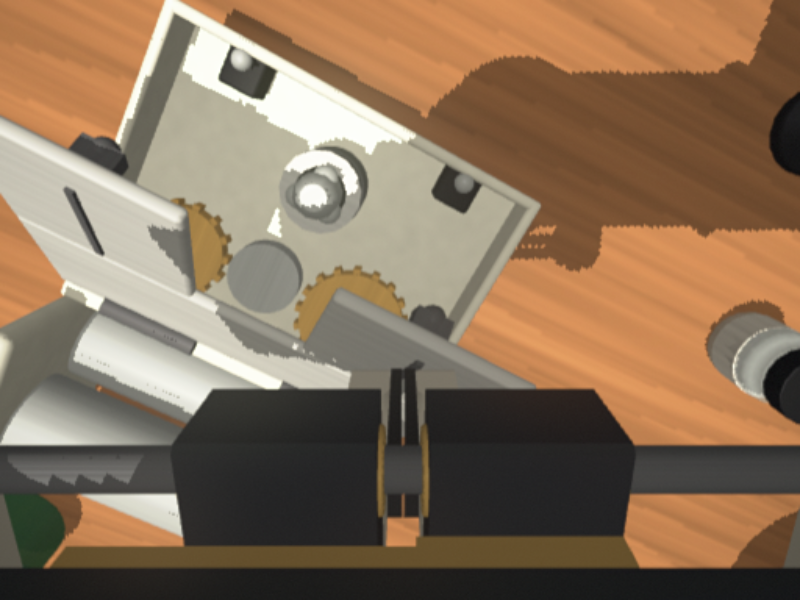

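```bash
python3 -m handwheel '[1.2,0,0.2,0, 2.4,0,0.2,0, 3.6,0.4,0.5,0, 4.5,0.8,0.7,0, 5.6,1.4,1.0,0, 6.7,1.9,1.3,0, 7.6,2.3,1.5,0, 8.5,2.7,1.7,0, 9.2,3,1.8,0, 9.6,3.1,1.9,0]'
python3 d.py .551 .0766 .083
python3 - <<'E'
from h import *
t=load('w1'); print('stud via wrist',atz(t,315*.64,191*.64,.11))
E
```

```text
time_s: 4.0
tcp_pos: [0.5522, 0.0766, 0.0936]
eef_rot: [-142.3, 90.0, -26.4]
contact_force: [1.9, -3.2, 14.0]
gripper_width: 0.0006
t 4.0 tcp [0.5522 0.0766 0.0936] F [ 1.9 -3.2 14. ] w 0.0006 toolz [-0.437  0.899 -0.001]
[0.551, 0.0766, 0.083] -> cm [1.06 0.1  0.06]
stud via wrist [0.55341615 0.01537251 0.11      ]
```

```bash
python3 -m handwheel '[0.2,0,0,0, 0.4,0,0,0, 0.6,0.1,0,0, 0.8,0.1,0,0, 1.0,0.1,0,0, 1.1,0.1,0,0, 1.2,0.1,0,0, 1.2,0.1,0,0, 1.2,0.1,0,0, 1.2,0.1,0,0]'
```

```text
time_s: 5.25
tcp_pos: [0.5505, 0.0761, 0.0829]
eef_rot: [102.9, 90.0, -141.2]
contact_force: [-5.9, 1.1, 17.8]
gripper_width: 0.0008
```

```bash
python3 -m handwheel '[-1,0.1,0,0, -4,0,0,0, -9,0,0,0, -13,-1,-1,0, -16,-2,-3,0, -18,-3,-5,0, -18,-3,-6,0, -18,-3,-6,0, -18,-3,-6,0, -18,-3,-6,0]' 6
python3 d.py
python3 - <<'E'
from h import *
snap('wrist','w2');snap('scene','s2');snap('top','t2');crop('s2',200,120,370,260,4.6,'s2c')
im=cv2.imread('pics/w2.png');cv2.imwrite('pics/w2b.png',cv2.resize(im,(800,600)))
E
```

```text
time_s: 6.5
tcp_pos: [0.6035, 0.0357, 0.261]
eef_rot: [76.2, 89.9, -167.9]
contact_force: [0.3, 0.0, 0.4]
gripper_width: 0.06
t 6.5 tcp [0.6035 0.0357 0.261 ] F [0.3 0.  0.4] w 0.06 toolz [-0.437  0.899  0.   ]
```

View pics/s2c.png

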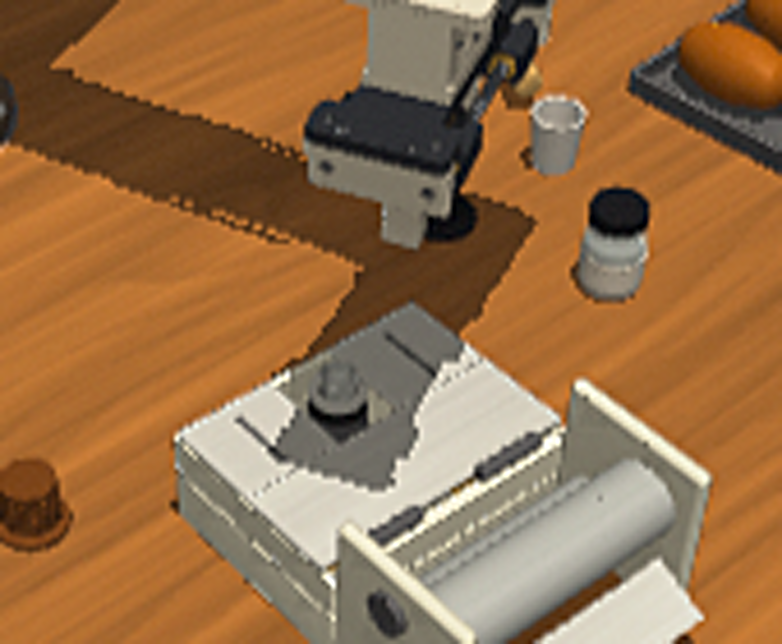

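View pics/w2b.png

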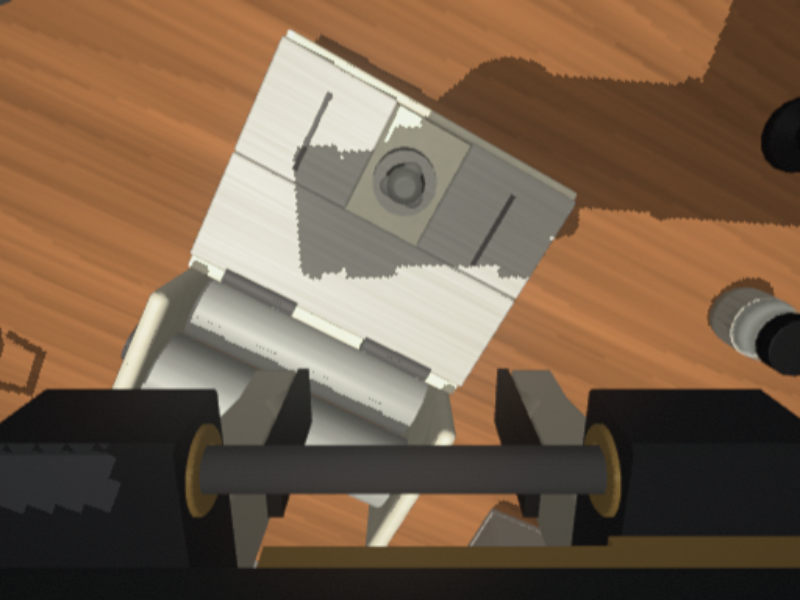

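Run:
```python
from h import *
crop('w2',220,75,300,145,8,'w2c'); crop('t2',195,125,295,205,7,'t2c'); crop('s2',255,190,295,225,16,'s2d')
```

```text
(no output)
```

View pics/w2c.png

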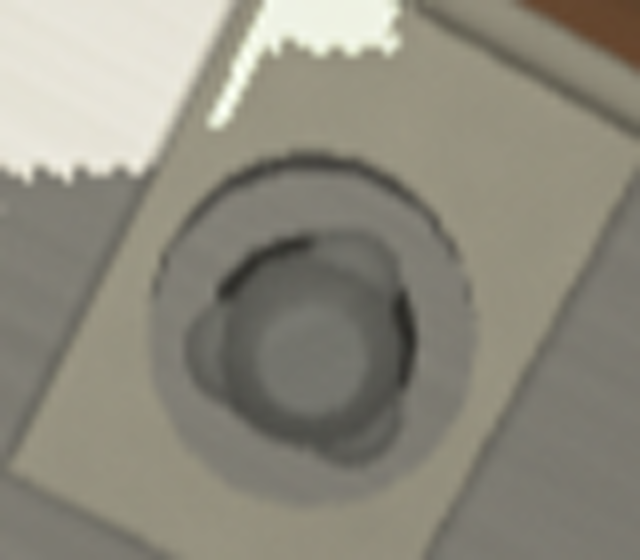

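View pics/t2c.png

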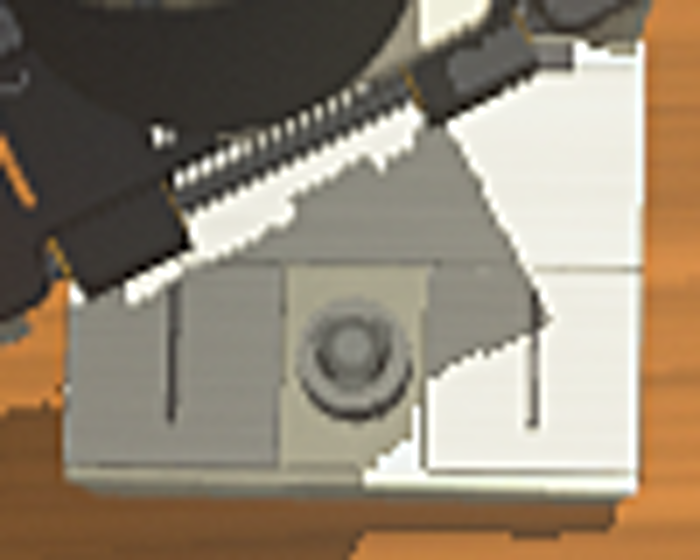

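View pics/s2d.png

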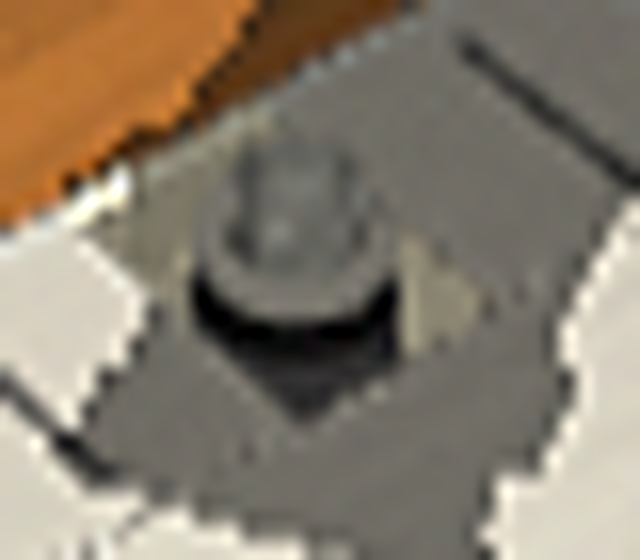

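Run:
```python
from h import *
w=load('w2');t=load('t2');s=load('s2')
print('w tip',atz(w,259,120,.11),'washer',atz(w,259,116.2,.09)); print('t tip',atz(t,245.4,174.3,.11), 'washer', atz(t,195+355/7,125+358/7,.09))
print('s tip',atz(s,255+295/16,190+155/16,.11))
print(w['xyz'],t['xyz'])
```

```text
w tip [0.55659141 0.01606795 0.11      ] washer [0.55527075 0.01550861 0.09      ]
t tip [0.55602875 0.01436596 0.11      ] washer [0.55408263 0.01408681 0.09      ]
s tip [0.5579744  0.01287565 0.11      ]
[0.52833979 0.00100042 0.41979477] [ 0.44104925 -0.0037263   1.01632076]
```

```bash
python3 -m handwheel '[0,3,-2,0, 0,8,-4.5,-5, 0,13,-7,-12, 0,18,-10,-20, 1,23,-12.5,-30, 3,26.5,-14.5,-38, 5,27.5,-15.1,-40, 6,27.5,-15.1,-40, 6,27.5,-15.1,-40, 6,27.5,-15.1,-40]' 6
python3 d.py
python3 - <<'E'
from h import *
snap('wrist','w3')
im=cv2.imread('pics/w3.png');cv2.imwrite('pics/w3b.png',cv2.resize(im,(800,600)))
E
```

```text
time_s: 7.9
tcp_pos: [0.4237, -0.2201, 0.2023]
eef_rot: [-175.3, 89.9, -19.4]
contact_force: [-0.1, 0.3, 0.3]
gripper_width: 0.0597
t 7.9 tcp [ 0.4237 -0.2201  0.2023] F [-0.1  0.3  0.3] w 0.0597 toolz [-0.913  0.408 -0.001]
```

View pics/w3b.png

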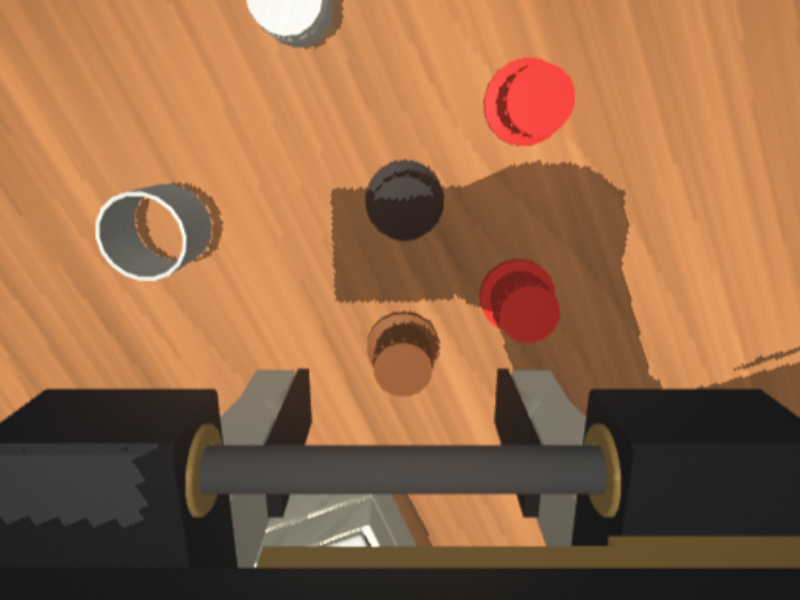

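Run:
```python
from h import *
crop('w3',225,95,295,160,10,'w3c')
```

```text
(no output)
```

View pics/w3c.png

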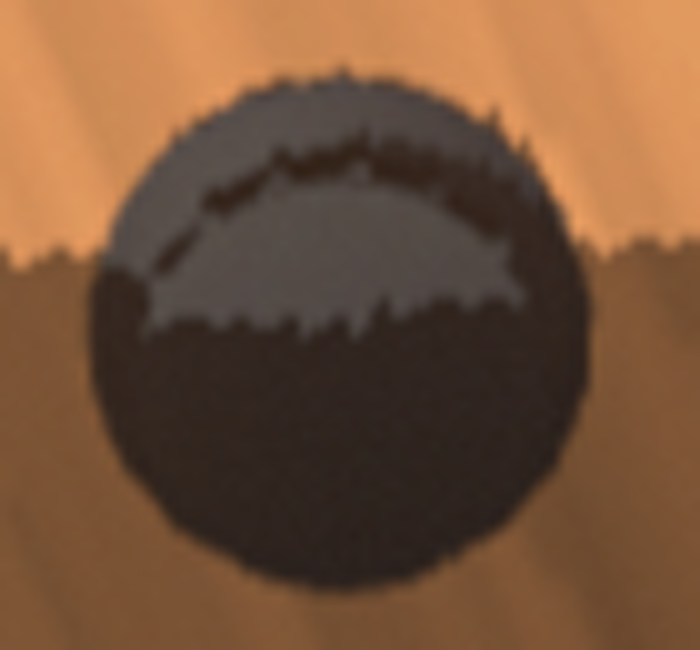

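```bash
python3 - <<'E'
from h import *
w=load('w3'); print(w['xyz']); print(atz(w,259,127.5,.006),atz(w,258.7,133.3,.042))
for p in ([.4073,-.2525,.006],[.4073,-.2525,.042]): print(proj(w,p))
E
python3 d.py .4073 -.2525 .2 .4073 -.2525 .06 .4073 -.2525 .007
```

```text
[ 0.38895923 -0.29433928  0.36095769]
[ 0.40606653 -0.25321835  0.006     ] [ 0.40673008 -0.2526817   0.042     ]
(np.float64(258.18011322268444), np.float64(128.64962073440608))
(np.float64(258.2138530147323), np.float64(133.73559320252133))
t 7.95 tcp [ 0.4236 -0.2201  0.2022] F [-0.2  1.   0.5] w 0.0599 toolz [-0.913  0.408 -0.001]
[0.4073, -0.2525, 0.2] -> cm [0.22 3.62 0.17]
[0.4073, -0.2525, 0.06] -> cm [14.22  3.62  0.19]
[0.4073, -0.2525, 0.007] -> cm [19.52  3.62  0.19]
```

```bash
python3 -m handwheel '[2,1,0.1,0, 6,2.5,0.2,0, 10,3.6,0.2,0, 14,3.6,0.2,0, 16.5,3.6,0.2,0, 18.5,3.6,0.2,0, 19.3,3.6,0.2,0, 19.3,3.6,0.2,0, 19.3,3.6,0.2,0, 19.3,3.6,0.2,0]' 
python3 -m handwheel '[0,0,0,0, 0,0,0,0, 0,0,0,0, 0,0,0,0, 0,0,0,0, 0,0,0,0, 0,0,0,0, 0,0,0,0, 0,0,0,0, 0,0,0,0]' 3 40
python3 d.py
```

```text
time_s: 9.2
tcp_pos: [0.4068, -0.2527, 0.0094]
eef_rot: [-166.5, 89.9, -10.6]
contact_force: [0.1, 0.4, 0.1]
gripper_width: 0.0603
time_s: 10.45
tcp_pos: [0.4064, -0.2527, 0.0087]
eef_rot: [-175.4, 90.0, -19.6]
contact_force: [-1.0, 1.3, 5.3]
gripper_width: 0.0381
t 10.45 tcp [ 0.4064 -0.2527  0.0087] F [-1.   1.3  5.3] w 0.0381 toolz [-0.913  0.408 -0.   ]
```

```bash
python3 -m handwheel '[-2,0,0,0, -7,0,0,0, -12,0,0,0, -16,-3,0,0, -17,-8,-0.5,0, -17,-13,-1,0, -17,-18,-1.5,0, -17,-22,-2,0, -17,-24,-2.2,0, -17,-24,-2.2,0]' 
python3 d.py .5565 .0145 .16
python3 - <<'E'
from h import *
snap('wrist','w4');snap('scene','s4')
im=cv2.imread('pics/w4.png');cv2.imwrite('pics/w4b.png',cv2.resize(im,(800,600)))
crop('s4',180,90,370,250,4.2,'s4c')
E
```

```text
time_s: 11.7
tcp_pos: [0.5243, -0.0418, 0.1779]
eef_rot: [31.3, 89.9, -172.7]
contact_force: [0.1, -0.9, -1.4]
gripper_width: 0.0379
t 11.7 tcp [ 0.5243 -0.0418  0.1779] F [ 0.1 -0.9 -1.4] w 0.0379 toolz [-0.913  0.407  0.001]
[0.5565, 0.0145, 0.16] -> cm [ 1.78 -6.45 -0.65]
```

View pics/w4b.png

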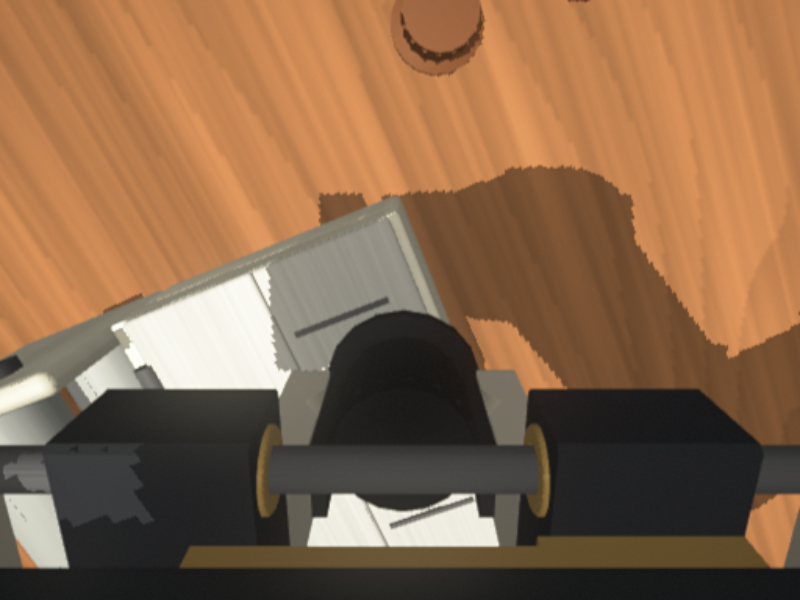

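View pics/s4c.png

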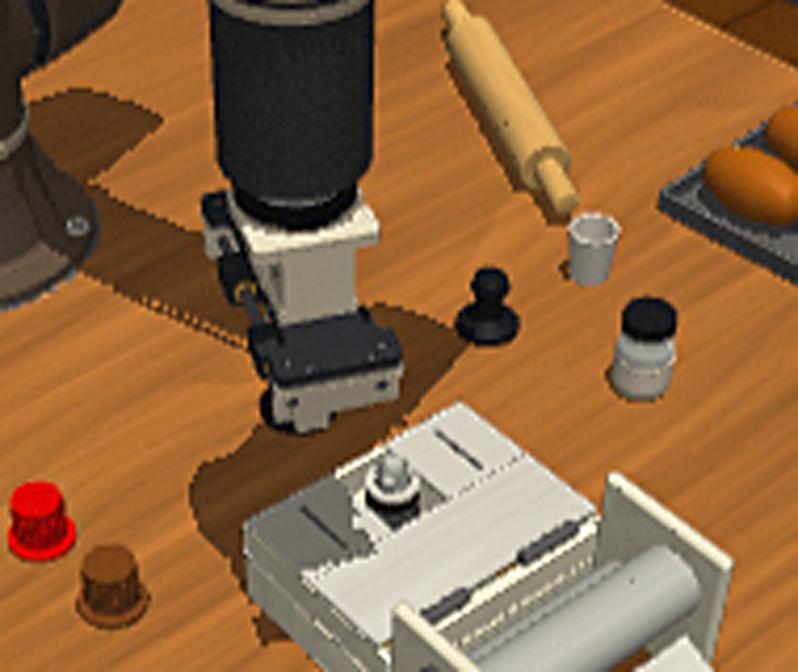

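Run:
```python
from h import *
from scipy.spatial.transform import Rotation as R
w=load('w4'); st=sensors.get_state(); M=R.from_euler('xyz',st['eef_rot'],degrees=True).as_matrix(); p=st['tcp_pos']
for dx in (.0027,.0087):
  for a in (0,15,-15,30,-30):
    q=p+M@np.array([dx,.026*np.cos(np.radians(a)),.026*np.sin(np.radians(a))]); print(dx,a,np.array(proj(w,q))*800/512)
q=p+M@np.array([.0027,.025,0]);print(np.array(proj(w,q))*800/512)
crop('w4',190,180,330,300,5.7,'w4c')
```

```text
0.0027 0 [399.08969089 309.14631466]
0.0027 15 [420.43529179 311.83427152]
0.0027 -15 [377.74621643 311.78335258]
0.0027 30 [440.13804622 319.61514048]
0.0027 -30 [358.04986783 319.5179063 ]
0.0087 0 [399.19456396 303.24087526]
0.0087 15 [419.84725877 305.85076816]
0.0087 -15 [378.54363603 305.80123809]
0.0087 30 [438.91609563 313.40710874]
0.0087 -30 [359.48014447 313.31249007]
[399.09143935 312.15102173]
```

View pics/w4c.png

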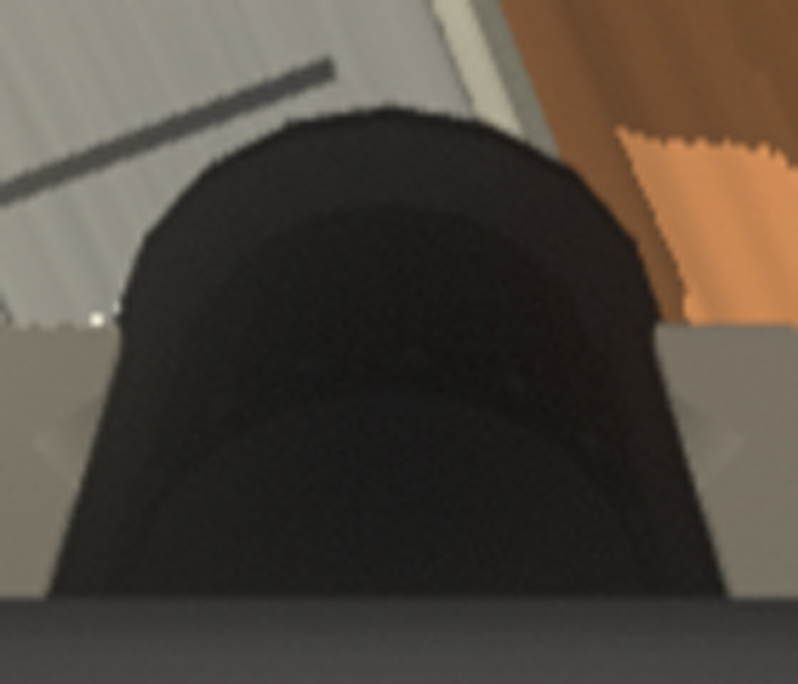

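```bash
python3 -m handwheel '[0,-2,-0.2,0, 0,-4.5,-0.4,0, 0,-6,-0.6,0, 0.5,-6.3,-0.65,0, 1.5,-6.3,-0.65,0, 3,-6.3,-0.65,0, 4,-6.3,-0.65,0, 4.3,-6.3,-0.65,0, 4.3,-6.3,-0.65,0, 4.3,-6.3,-0.65,0]' 
python3 d.py .5561 .0133 .135
python3 - <<'E'
from h import *
snap('wrist','w5');snap('scene','s5');snap('top','t5')
crop('w5',150,100,350,250,4,'w5c')
crop('s5',220,140,320,230,7,'s5c')
E
```

```text
time_s: 13.05
tcp_pos: [0.5563, 0.0123, 0.136]
eef_rot: [-143.2, 90.0, 12.7]
contact_force: [0.2, 0.6, -1.2]
gripper_width: 0.0382
t 13.05 tcp [0.5563 0.0123 0.136 ] F [ 0.2  0.6 -1.2] w 0.0382 toolz [-0.913  0.409 -0.001]
[0.5561, 0.0133, 0.135] -> cm [ 0.1  -0.08  0.06]
```

View pics/w5c.png

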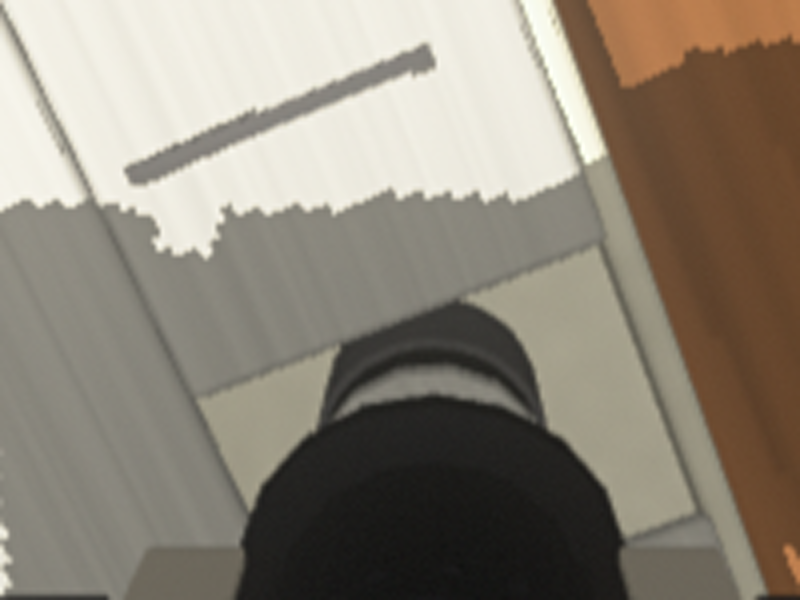

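View pics/s5c.png

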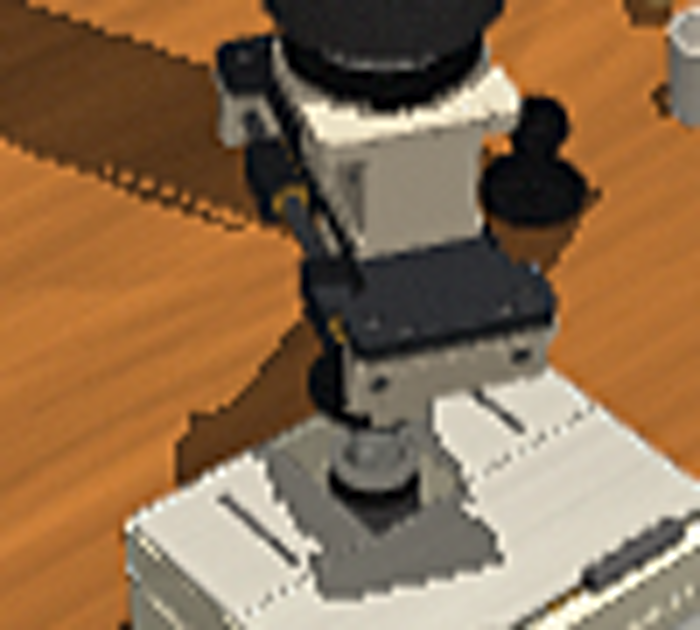

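Run:
```python
from h import *
from scipy.spatial.transform import Rotation as R
w=load('w5'); st=sensors.get_state(); M=R.from_euler('xyz',st['eef_rot'],degrees=True).as_matrix(); p=st['tcp_pos']
yd=M[:,1];C=lambda q:((np.array(proj(w,q))-[150,100])*4).round(1)
print('flange bottom edge',C(p+M@[.0087,.026,0]),C(p+M@[.0087,.025,0]),'top edge',C(p+M@[.0027,.026,0]))
s=np.array([p[0],p[1],0])
for z in (.09,.087,.085): print('washer edge if stud at tcp',z,C(s+[0,0,z]+.0195*yd),C(s+[0,0,z]+.0185*yd))
for a in (-60,60):
  d=M@[0,np.cos(np.radians(a)),np.sin(np.radians(a))]; print(a,C(s+[0,0,.09]+.0195*d),C(p+M@[.0087,0,0]+.026*d))
crop('w5',225,170,295,215,11,'w5d')
```

```text
flange bottom edge [421.4 386.2] [421.4 393.6] top edge [421.1 401.6]
washer edge if stud at tcp 0.09 [423.1 349.6] [423.2 355.8]
washer edge if stud at tcp 0.087 [423.2 344. ] [423.3 350.1]
washer edge if stud at tcp 0.085 [423.3 340.4] [423.3 346.5]
-60 [315.6 409.1] [249.1 480.7]
60 [530.9 409.1] [594.2 480.7]
```

View pics/w5d.png

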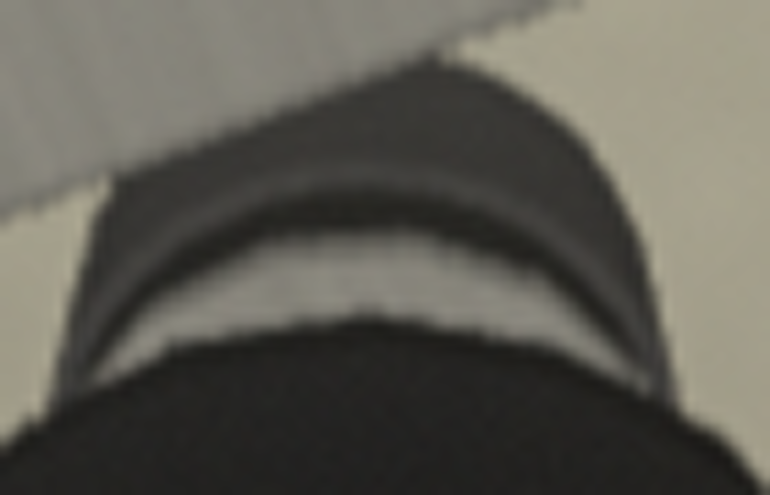

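```bash
python3 -m handwheel '[0,0.1,-0.03,0, 0.4,0.1,-0.03,0, 0.8,0.1,-0.03,0, 1.2,0.1,-0.03,0, 1.6,0.1,-0.03,0, 1.9,0.1,-0.03,0, 2.2,0.1,-0.03,0, 2.2,0.1,-0.03,0, 2.2,0.1,-0.03,0, 2.2,0.1,-0.03,0]' - 60
python3 d.py
```

```text
time_s: 14.45
tcp_pos: [0.5563, 0.0116, 0.1138]
eef_rot: [-132.1, 89.9, 23.8]
contact_force: [2.4, 2.5, -0.1]
gripper_width: 0.0375
t 14.45 tcp [0.5563 0.0116 0.1138] F [ 2.4  2.5 -0.1] w 0.0375 toolz [-0.913  0.408 -0.001]
```

```bash
python3 -m handwheel '[0,-0.05,0,0, 0,-0.12,-0.04,0, 0,-0.12,-0.04,0, 0,-0.12,-0.04,0, 0,-0.12,-0.04,0, 0,-0.12,-0.04,0, 0,-0.12,-0.04,0, 0,-0.12,-0.04,0, 0,-0.12,-0.04,0, 0,-0.12,-0.04,0]' - 60
python3 - <<'E'
from h import *
for i in range(4): print(sensors.get_state()['contact_force'].round(1)); cams.capture('top')
E
```

```text
time_s: 15.7
tcp_pos: [0.5566, 0.0122, 0.1135]
eef_rot: [32.1, 90.0, -172.0]
contact_force: [0.2, 0.2, 1.3]
gripper_width: 0.0379
[0.2 0.2 1.3]
[0.4 0.4 0.3]
[-0.1  1.3  0.9]
[0.3 0.5 0.5]
```

```bash
python3 -m handwheel '[0.2,0,0,0, 0.4,0,0,0, 0.6,0,0,0, 0.8,0,0,0, 1.0,0,0,0, 1.1,0,0,0, 1.2,0,0,0, 1.3,0,0,0, 1.4,0,0,0, 1.4,0,0,0]' - 60
python3 d.py
```

```text
time_s: 17.15
tcp_pos: [0.5568, 0.0128, 0.0989]
eef_rot: [-76.7, 90.0, 79.2]
contact_force: [1.8, 5.6, -2.5]
gripper_width: 0.0375
t 17.15 tcp [0.5568 0.0128 0.0989] F [ 1.8  5.6 -2.5] w 0.0375 toolz [-0.913  0.409  0.   ]
```

```bash
python3 -m handwheel '[0,-0.05,0,0, 0,-0.1,-0.02,0, 0.15,-0.1,-0.02,0, 0.3,-0.1,-0.02,0, 0.4,-0.1,-0.02,0, 0.5,-0.1,-0.02,0, 0.5,-0.1,-0.02,0, 0.5,-0.1,-0.02,0, 0.5,-0.1,-0.02,0, 0.5,-0.1,-0.02,0]' - 60
python3 d.py
python3 - <<'E'
from h import *
snap('wrist','w6');snap('scene','s6')
crop('w6',190,170,330,275,5.7,'w6c')
crop('s6',240,170,320,230,9,'s6c')
E
```

```text
time_s: 18.4
tcp_pos: [0.5573, 0.0129, 0.0951]
eef_rot: [-167.8, 90.0, -11.9]
contact_force: [-1.0, 3.4, 5.5]
gripper_width: 0.0372
t 18.4 tcp [0.5573 0.0129 0.0951] F [-1.   3.4  5.5] w 0.0372 toolz [-0.913  0.408 -0.   ]
```

View pics/w6c.png

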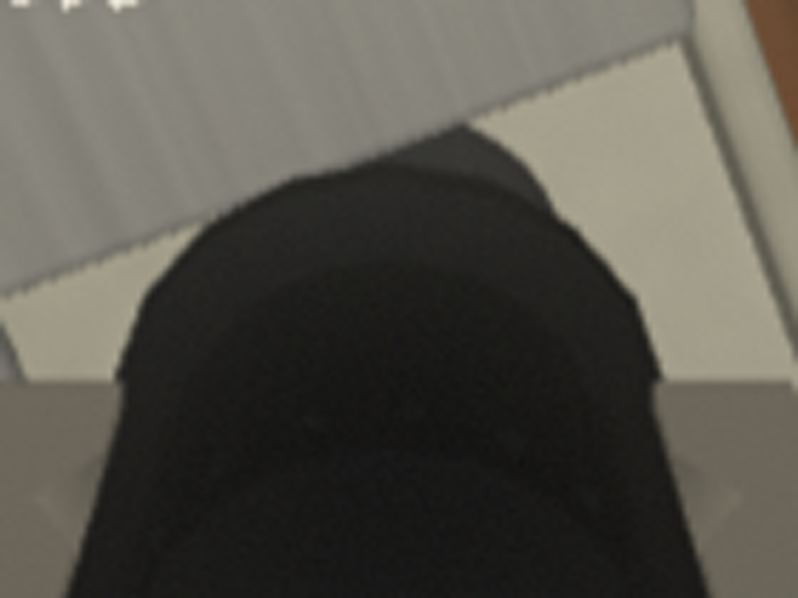

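View pics/s6c.png

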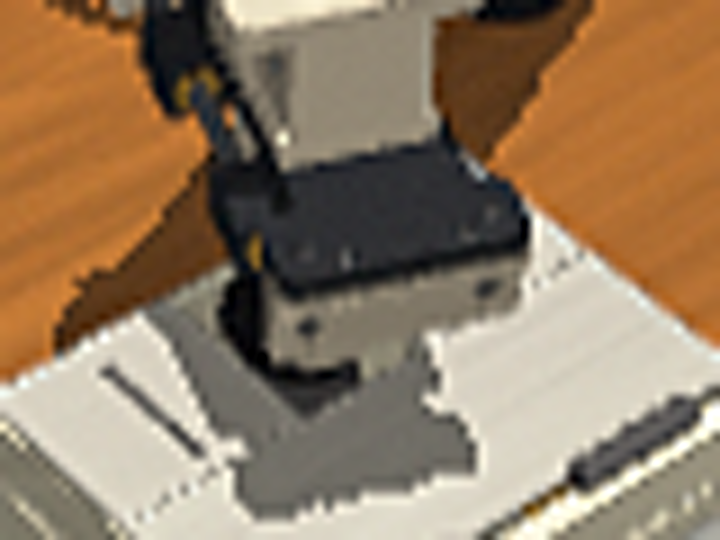

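```bash
python3 -m handwheel '[0.05,-0.04,0,0, 0.1,-0.04,0,0, 0.15,-0.04,0,0, 0.2,-0.04,0,0, 0.25,-0.04,0,0, 0.3,-0.04,0,0, 0.3,-0.04,0,0, 0.3,-0.04,0,0, 0.3,-0.04,0,0, 0.3,-0.04,0,0]' - 60
python3 d.py
```

```text
time_s: 19.75
tcp_pos: [0.5574, 0.013, 0.0936]
eef_rot: [169.2, 89.9, -34.9]
contact_force: [-8.4, 2.9, 19.6]
gripper_width: 0.0375
t 19.75 tcp [0.5574 0.013  0.0936] F [-8.4  2.9 19.6] w 0.0375 toolz [-0.913  0.408 -0.001]
```

```bash
python3 -m handwheel '[0,0,0.02,0, 0,0,0.04,0, 0,0,0.05,0, 0,0,0.05,0, 0,0,0.05,0, 0,0,0.05,0, 0,0,0.05,0, 0,0,0.05,0, 0,0,0.05,0, 0,0,0.05,0]' - 60
python3 d.py
python3 - <<'E'
from h import *
for i in range(3): print(sensors.get_state()['contact_force'].round(1)); snap('wrist','w7')
snap('scene','s7')
crop('w7',190,170,330,275,5.7,'w7c')
crop('s7',200,120,370,260,4.6,'s7c')
E
```

```text
time_s: 21.0
tcp_pos: [0.5573, 0.013, 0.0936]
eef_rot: [176.3, 89.9, -27.7]
contact_force: [-6.3, 1.2, 17.7]
gripper_width: 0.0377
t 21.0 tcp [0.5573 0.013  0.0936] F [-6.3  1.2 17.7] w 0.0377 toolz [-0.913  0.408 -0.002]
[-6.3  1.2 17.7]
[-6.2  0.5 18.2]
[-5.9  1.3 18.5]
```

View pics/w7c.png

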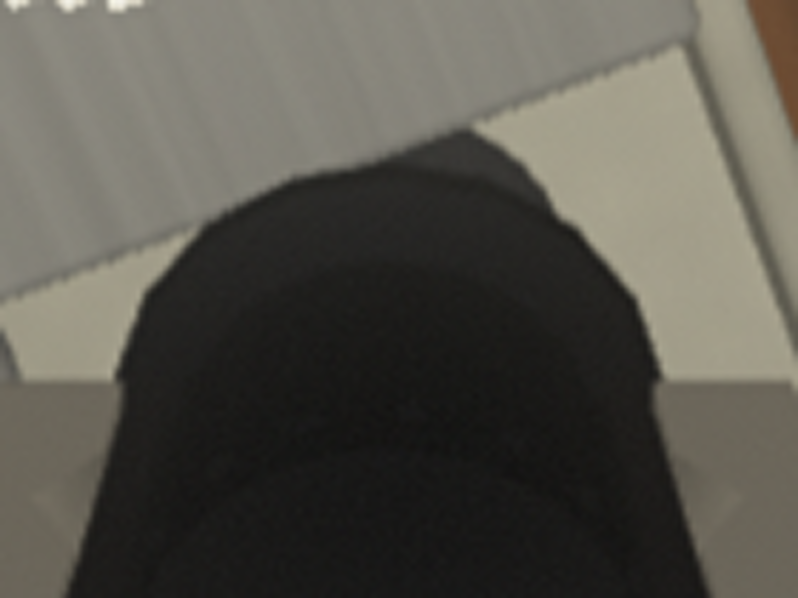

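View pics/s7c.png

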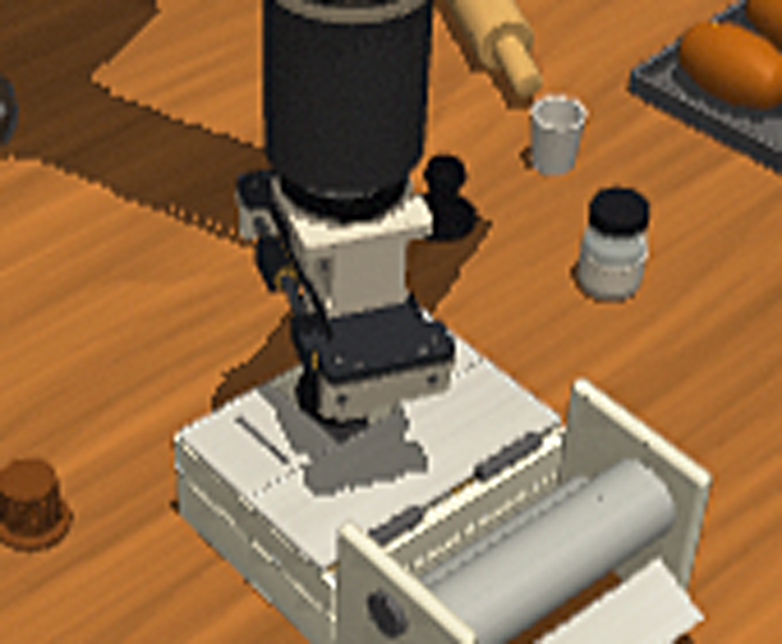

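The wrist view shows the cap's flange still at (400,163), so it has not slipped in the grip. The scene view shows the cover flat. The push is steady at about 18 N on the hard stop, with the TCP at 93.6 mm where 93.7 mm was expected. I'm handing in now.

```bash
python3 -c "
from plant import workorder,sensors
workorder.close_job(); s=sensors.get_state(); print(s['time_s'],s['tcp_pos'].round(4),s['contact_force'].round(1),s['gripper_width'])"
```

```text
the job is handed in; nothing more can be done
the job is handed in; nothing more can be done
```

I closed the gear cover, pressed the black cap onto the stud past the click, and handed the job in with the gripper still pushing it down. `close_job` reported no verdict.

- **Cover:** I pressed the +y tongue with closed fingers until the TCP was at 82.9 mm, level with the upper face of the shut cover. With the gripper lifted clear, the pictures showed the cover flat, and it was still flat in the last scene picture.
- **Cap:** I took the only black flanged cap and left the brown and red look-alikes alone. It went past the balls on the stud with the force dropping away (about -2.5 N).
- **Seat:** The force was 5.5 N with the seat an estimated 2.6 mm down, then about 18 N on the hard stop. The TCP ended at 93.6 mm, where full seat travel was expected at 93.7 mm. The cap had not visibly slipped in the grip.
- **Time:** The job took about 21 s.

**What disagreed or was not checked**
- Camera estimates of the stud position differed by up to about 5 mm, and the wrist camera appeared off by 1 to 2 mm. I did the final centring from the side force.
- A side force of about 6 N in -x remained at the end.
- The cap's offset from the stud axis and its tilt were not measured directly after the click. They should be small, because the lip fits the stud closely.
- I did not measure the bystanders again. The ones in view in the last scene picture (stamp, spice jar and egg cup) look undisturbed. The cutter and tin were out of that crop.

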